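# Find the full vial case and put it in the transfer tray

## Task

Of the three identical closed vial cases with purple lids, one is full and the other two are empty; lift them to feel which is the heavy one, and stand the full case flat in the yellow tray. Keep the cases upright, and leave the two empty ones standing where they were.

Things in the scene. Friction and masses are not known exactly. Their poses are not given: they have to be found in the camera images.
- case_a: one of three identical closed vial cases: cream box, flat purple lid that stays shut, 90 (its x) x 56 (its y) x 60 mm high, flat vertical sides, grey latch on one short end. Origin: centre of the underside, z up. Stands loose and upright on the bench, any yaw. Empty 150 g, full 430 to 590 g; which of the three is full changes from run to run, whatever its name.
- case_b: one of three identical closed vial cases: cream box, flat purple lid that stays shut, 90 (its x) x 56 (its y) x 60 mm high, flat vertical sides, grey latch on one short end. Origin: centre of the underside, z up. Stands loose and upright on the bench, any yaw. Empty 150 g, full 430 to 590 g; which of the three is full changes from run to run, whatever its name.
- case_c: one of three identical closed vial cases: cream box, flat purple lid that stays shut, 90 (its x) x 56 (its y) x 60 mm high, flat vertical sides, grey latch on one short end. Origin: centre of the underside, z up. Stands loose and upright on the bench, any yaw. Empty 150 g, full 430 to 590 g; which of the three is full changes from run to run, whatever its name.
- tray: shallow open yellow plastic tray, fixed to the bench: 190 (its x) x 150 (its y) x 22 mm high, walls 5 mm thick, inner floor 5 mm above the bench; inside it is 180 x 140 mm; a case fits in any yaw near the middle. Origin: centre of the underside, z up. Its place and yaw change from run to run.
There are look-alikes about, which are no part of the job. Leave any green or turquoise look-alike of the case_c alone.

How it is judged (in metres and radians):
On the way:
1. a case is lifted clear of the bench (by 25 mm or more) (height (world z) of any of case_a, case_b, case_c above 0.025 m), for 0.1 s.
At the end, for the whole second after the job is handed in: The full case stands flat on the tray's floor (centre within 70 mm in the tray's x and 50 mm in its y, tilt under 7 degrees, pressing on it with over 2.8 N, which only the full one does); both empty cases stand upright within 40 mm of where they started; all at rest (((x of case_a in the frame of tray between -0.07 and 0.07 m and y of case_a in the frame of tray between -0.05 and 0.05 m and z of case_a in the frame of tray below 0.012 m and contact force between tray and case_a above 2.8 N and distance of each of case_b, case_c from where it was at the start of the episode below 0.04 m) or (x of case_b in the frame of tray between -0.07 and 0.07 m and y of case_b in the frame of tray between -0.05 and 0.05 m and z of case_b in the frame of tray below 0.012 m and contact force between tray and case_b above 2.8 N and distance of each of case_a, case_c from where it was at the start of the episode below 0.04 m) or (x of case_c in the frame of tray between -0.07 and 0.07 m and y of case_c in the frame of tray between -0.05 and 0.05 m and z of case_c in the frame of tray below 0.012 m and contact force between tray and case_c above 2.8 N and distance of each of case_a, case_b from where it was at the start of the episode below 0.04 m)) and angle between each of case_a, case_b, case_c's own z axis and vertical below 0.12 rad and linear speed of each of case_a, case_b, case_c below 0.02 m/s); the robot touches nothing.
It fails at once if a case is tipped by more than 35 degrees (angle between any of case_a, case_b, case_c's own z axis and vertical above 0.61 rad).
It also fails if it takes over 72 s, if anything falls off the work surface, if the arm or the gripper's body presses on something with over 40 N, if the wrist force passes 120 N, or if a joint passes its speed limit or range.

## Robot

A 6-joint arm with a two-finger parallel gripper is mounted at the origin on the work surface. World frame = base frame: x ahead of the robot, y to its left, z up, the work surface at z = 0. Lengths are in mm, angles in rad, forces in N, time in s.
With the tool pointing down it reaches from about 300 to 775 mm from the base axis. Payload 14.6 kg.
Tool frame: the origin (TCP) lies between the finger pads; the fingertips stand 8 mm ahead of it and the grasp point (between the pads) lies 11 mm behind it; x points along the fingers, y is the direction in which the jaws open and shut, and the axes are right-handed (so a half turn about x gives the same grasp; the last joint's range is limited). The gripper opens to 94 mm and grips with 3 to 60 N. Pads are 16 mm wide; open, the fingers measure 119 mm over their backs; the gripper's body (75 mm by 177 mm) begins 78 mm behind the grasp point.
Start: joints at [1.166, 0.3, 1.521, -0, 1.321, -0.067], TCP at [182.274, 518.908, 213.446] pointing down, gripper open.
Joint ranges: [-3.03, 3.03], [-0.79, 2.21], [0.23, 2.52], [-1.04, 4.18], [0, 3.07], [-2.55, 2.55]. Speed limits (rad/s): [2.22, 2.22, 2.57, 3.14, 3.14, 3.14].

## Interface

Orientations are given as [roll, pitch, yaw] about the fixed x, y, z axes, in that order (R = Rz(yaw) Ry(pitch) Rx(roll)).
In Python, from cell import telemetry, camera, calibration, order gives the robot as it stands.
- The arm moves only by the shell command python3 -m handwheel 'ROWS' [FORCE]. ROWS is JSON, a list of rows, each a list of 7 numbers: the turn, a rotation vector about the tool's x, y, z as a fraction of full scale, then the shift along the tool's x, y, z as a fraction of full scale, then the opening, from 0 (shut) to 1 (fully open). A call has 1 to 12 rows; each row is the pose to reach, as a shift and turn from the pose measured when the call began, along the tool's axes at that moment, turning the shorter way round; what a row does not reach only later rows make up. Full scale, the value 1, is 300 mm for a shift and pi rad for a turn. A row lasts 1/8 s, in which the tool goes at most 62.5 mm and 10.7 degrees, less where a joint would pass 70% of its speed; a pose out of reach is approached as far as the arm can. A call with a number of a shift or a turn outside -1 to 1 is refused whole. A call with a gripper value outside its range is refused whole. The fingers move at their own pace and stop on an object; FORCE is the grip in N (left out, the last holds). Time passes only in rows, so rows that repeat a pose let the fingers close. It gives the time, the measured TCP pose, the force and the opening at its end, in the units of the state.
- telemetry.read_state(): the state, without advancing time (a new reading comes with each control period).
- camera(name): name is "scene" or "top" or "wrist"; returns the picture (400x640x3 uint8, red, green, blue); there is no depth.
- calibration(name): a dict with "fov_y" (degrees; the focal length in pixels is half the picture's height over the tangent of half this angle, whatever the lens; pixels are square), "cx", "cy" (the principal point, pixels), "position" and "attitude" of the camera in the world. Camera axes: x right, y down, z forward; pixel columns grow to the right and rows downward; lengths in mm; the calibration is good to about 2 mm. A picture is of the moment at which its call begins: read the wrist's pose just before it. calibration takes no time and is no camera call; for the wrist camera it gives the pose at the moment of the call.
- order.sign_off(): hands the job in, once; it reports no verdict.
The state is a dict: "clock": time; "joints": joint angles; "qd": joint speeds; "effort": joint torques, N m; "eef_pos": TCP position; "eef_rot": TCP orientation; "wrist_force": force on the tool from outside, world axes, zero at the start; "moment": the same for the moment, N m; "finger_gap": finger opening in mm.
Only numpy, scipy, OpenCV 4.12 (cv2) and the standard library are available. Lean on these libraries where they do the work, as an engineer would, in place of code of your own. Each camera call takes 0.05 s, during which the arm holds its last target.

## Working session

There is one attempt and no reset: what is moved stays moved. The work goes in short steps, Python scripts to look and compute and a shell command to move; the robot and the scene stay as the last step left them, time stands still between calls to the robot, and variables do not carry over. Pictures are saved under pics/ and viewed, and the job is handed in when it is done.

```bash
mkdir -p pics; ls; python3 - <<'E'
from cell import telemetry, camera, calibration
import cv2
s=telemetry.read_state();print(s)
for n in("scene","top","wrist"):
    print(n,calibration(n)); cv2.imwrite(f"pics/{n}0.png",camera(n)[:,:,::-1])
E
```

```text
pics
{'clock': 0.0, 'joints': array([ 1.16636012e+00,  3.00467788e-01,  1.52157797e+00, -5.34813077e-06,
        1.32069452e+00, -6.65995459e-02]), 'qd': array([-0.00212115, -0.00043301, -0.00035644,  0.00035771, -0.00034602,
        0.0007115 ]), 'effort': array([ 1.73142425e-04, -5.31802583e+01, -3.52741778e+01,  7.08356104e-02,
        2.43748137e-02, -1.00737564e-04]), 'eef_pos': array([182.20047451, 518.67780155, 212.88945576]), 'eef_rot': array([-1.63288206,  1.56964869, -1.97071739]), 'wrist_force': array([-0.26703863,  0.32513481, -0.33766977]), 'moment': array([-0.01292302,  0.09684168, -0.00751927]), 'finger_gap': 94.01517173621511}
scene {'fov_y': 48.35458114503184, 'cx': 321.56298426310974, 'cy': 197.19674190389674, 'position': array([1370.73185093, -120.44616785, 1146.88231109]), 'attitude': array([-2.46528552, -0.01149847,  1.38249891])}
top {'fov_y': 54.493572519104646, 'cx': 314.00552813909434, 'cy': 206.14125495707765, 'position': array([ 327.13358108,   67.03006191, 1265.25867705]), 'attitude': array([-3.02366484,  0.00905961, -1.58263388])}
wrist {'fov_y': 62.06527423903881, 'cx': 326.1811865566804, 'cy': 200.63260387439965, 'position': array([115.04000289, 543.87408551, 384.55179598]), 'attitude': array([ 2.89006384e+00, -5.17745302e-04,  1.23319696e+00])}
```

View pics/scene0.png

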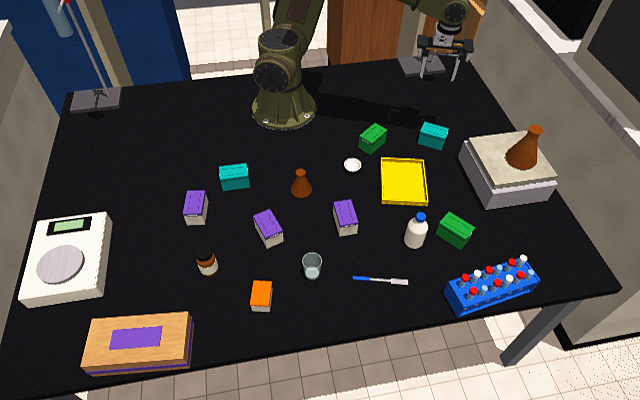

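View pics/top0.png

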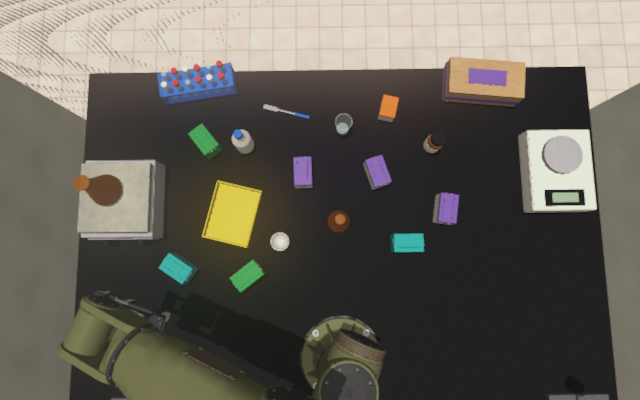

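View pics/wrist0.png

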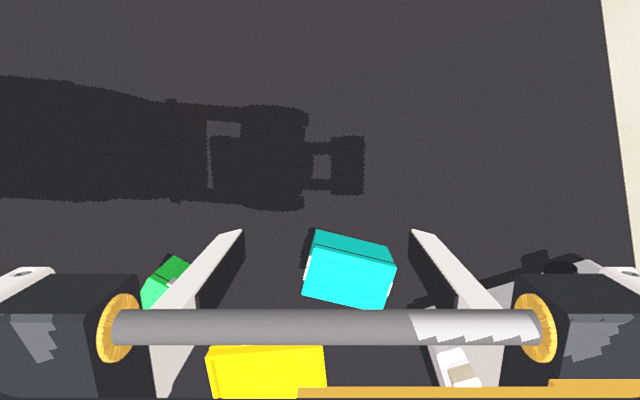

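Top view: three purple-lidded cases at about (303,172), (378,172) and (447,208), and the yellow tray at (232,214). Green, turquoise and orange boxes are look-alikes. The wooden box with a purple panel (485,80) is too large. I'll confirm with an enlarged crop and measure.

```bash
cat > h.py <<'E'
import numpy as np,cv2
from scipy.spatial.transform import Rotation as R
from cell import telemetry,camera,calibration
def ray(c,uv,z):
    f=200/np.tan(np.radians(c['fov_y'])/2)
    uv=np.atleast_2d(uv).astype(float)
    d=np.c_[(uv[:,0]-c['cx'])/f,(uv[:,1]-c['cy'])/f,np.ones(len(uv))]
    d=d@R.from_euler('xyz',c['attitude']).as_matrix().T
    p=c['position'];return p+d*((z-p[2])/d[:,2])[:,None]
def proj(c,P):
    f=200/np.tan(np.radians(c['fov_y'])/2)
    q=(np.atleast_2d(P)-c['position'])@R.from_euler('xyz',c['attitude']).as_matrix()
    return np.c_[q[:,0]/q[:,2]*f+c['cx'],q[:,1]/q[:,2]*f+c['cy']]
def box(x,y,yaw,lx,ly,z):
    c,s=np.cos(yaw),np.sin(yaw)
    a=np.array([[1,1],[-1,1],[-1,-1],[1,-1]])*[lx/2,ly/2]
    return np.c_[a@np.array([[c,s],[-s,c]])+[x,y],np.full(4,z)]
E
python3 - <<'E'
from h import *
im=cv2.imread('pics/top0.png');c=calibration('top')
hsv=cv2.cvtColor(im,cv2.COLOR_BGR2HSV)
for nm,lo,hi,z in(('purple',(125,90,100),(150,255,255),60),('yellow',(22,150,80),(34,255,255),22)):
    m=cv2.inRange(hsv,lo,hi);n,l,st,ce=cv2.connectedComponentsWithStats(m)
    for i in range(1,n):
        if st[i,4]<150: continue
        pts=np.argwhere(l==i)[:,::-1]
        w=ray(c,pts,z)[:,:2].astype(np.float32)
        (cx,cy),(a,b),an=cv2.minAreaRect(w)
        print(nm,ce[i].round(1),st[i,4],(round(cx),round(cy)),(round(a),round(b)),round(an,1))
v=cv2.resize(im[140:260,190:480],None,fx=2.75,fy=2.75,interpolation=cv2.INTER_CUBIC);cv2.imwrite('pics/crop0.png',v)
E
```

```text
purple [487.3  76.6] 505 (885, -489) (117, 48) 84.4
purple [378.  170.2] 524 (582, -127) (92, 58) 17.8
purple [302.3 170.3] 517 (586, 113) (57, 90) 89.4
purple [448.1 207.4] 553 (461, -341) (59, 92) 81.2
yellow [231.8 213.6] 2893 (455, 341) (157, 193) 75.7
```

View pics/crop0.png

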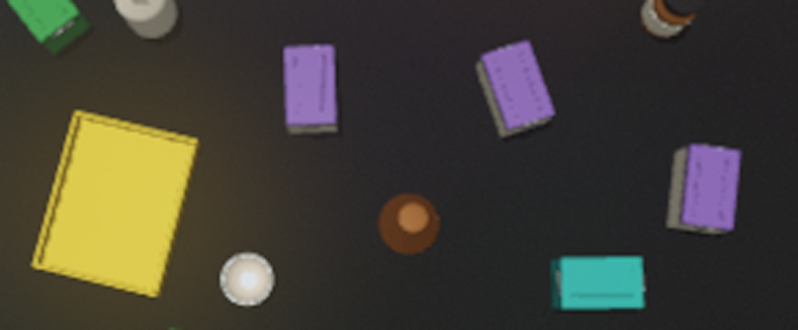

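The crop shows three purple-lidded boxes that measure 57–59 × 90–92 mm at lid height, matching 56 × 90. The fitted tray is 193 × 157. I'll cross-check these in the scene camera and compute the first move.

```bash
cat >> h.py <<'E'
def plan(x,y,z,th):
    s=telemetry.read_state();R0=R.from_euler('xyz',s['eef_rot'])
    best=None
    for t in(th,th+180):
        t=np.radians(t);Y=np.array([np.cos(t),np.sin(t),0]);X=np.array([0,0,-1.])
        rv=(R0.inv()*R.from_matrix(np.c_[X,Y,np.cross(X,Y)])).as_rotvec()
        d=R0.inv().apply(np.array([x,y,z])-s['eef_pos'])
        print('turn',(rv/np.pi).round(4),'deg',np.degrees(np.linalg.norm(rv)).round(1),'shift',(d/300).round(4))
    y_=R0.as_matrix()[:,1];print('clock',s['clock'],'pos',s['eef_pos'].round(1),'yaw',np.degrees(np.arctan2(y_[1],y_[0])).round(1),'X',R0.as_matrix()[:,0].round(3),'j',s['joints'].round(2))
E
python3 - <<'E'
from h import *
im=cv2.imread('pics/scene0.png');c=calibration('scene')
for x,y,a in((586,113,-.6),(582,-127,17.8),(461,-341,-8.8)):
    cv2.polylines(im,[proj(c,box(x,y,np.radians(a),90,56,60)).round().astype(int)],True,(0,255,0))
cv2.polylines(im,[proj(c,box(455,341,np.radians(-14.3),190,150,22)).round().astype(int)],True,(0,0,255))
cv2.imwrite('pics/ov.png',cv2.resize(im[120:270,170:460],None,fx=2.7,fy=2.7))
plan(586,113,100,89.4)
E
```

```text
turn [-1.042e-01 -1.000e-04  3.000e-04] deg 18.8 shift [ 0.3774 -0.8295  1.7181]
turn [8.958e-01 4.000e-04 1.000e-04] deg 161.2 shift [ 0.3774 -0.8295  1.7181]
clock 0.15 pos [182.2 518.7 213. ] yaw 70.6 X [-0.    -0.001 -1.   ] j [ 1.17  0.3   1.52 -0.    1.32 -0.07]
```

View pics/ov.png

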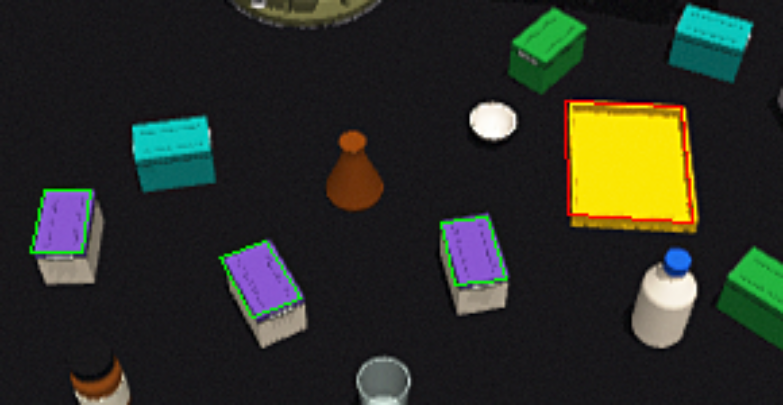

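Overlays fit the lids in both views to within a couple of mm. First move goes to above the left case (586,113), in two legs.

```bash
python3 -m handwheel '[[-0.1042,0,0,0,-0.415,0.86,1],[-0.1042,0,0,0,-0.415,0.86,1],[-0.1042,0,0,0,-0.415,0.86,1],[-0.1042,0,0,0,-0.415,0.86,1],[-0.1042,0,0,0,-0.415,0.86,1],[-0.1042,0,0,0,-0.415,0.86,1],[-0.1042,0,0,0,-0.415,0.86,1],[-0.1042,0,0,0,-0.415,0.86,1]]' 40
python3 -c "
from h import *
plan(586,113,105,89.4)"
```

```text
clock: 1.15
eef_pos: [383.7, 316.5, 213.1]
eef_rot: [-2.1, 1.57, -2.109]
wrist_force: [0.3, -0.2, 0.6]
finger_gap: 94.1
turn [ 0.0005 -0.0001  0.0002] deg 0.1 shift [ 0.3605 -0.6721  0.6807]
turn [-9.995e-01 -4.000e-04 -2.000e-04] deg 179.9 shift [ 0.3605 -0.6721  0.6807]
clock 1.15 pos [383.7 316.5 213.1] yaw 89.5 X [-0.    -0.001 -1.   ] j [ 0.62  0.18  1.67 -0.    1.29 -0.95]
```

```bash
python3 -m handwheel '[[0,0,0,0,-0.672,0.681,1],[0,0,0,0,-0.672,0.681,1],[0,0,0,0,-0.672,0.681,1],[0,0,0,0,-0.672,0.681,1],[0,0,0,0,-0.672,0.681,1],[0,0,0,0,-0.672,0.681,1],[0,0,0,0.3,-0.672,0.681,1],[0,0,0,0.3,-0.672,0.681,1],[0,0,0,0.3,-0.672,0.681,1],[0,0,0,0.3,-0.672,0.681,1]]' 40
python3 -c "
from h import *
plan(586,113,24,89.4)
cv2.imwrite('pics/w1.png',camera('wrist')[:,:,::-1])"
```

```text
clock: 2.4
eef_pos: [586.5, 114.0, 124.9]
eef_rot: [-0.255, 1.569, -0.263]
wrist_force: [-0.0, 0.2, -0.1]
finger_gap: 93.9
turn [0.0008 0.0005 0.0001] deg 0.2 shift [ 0.3363 -0.0032 -0.0022]
turn [-9.992e-01 -2.000e-04  8.000e-04] deg 179.9 shift [ 0.3363 -0.0032 -0.0022]
clock 2.4 pos [586.5 114.  124.9] yaw 89.5 X [ 0.002 -0.    -1.   ] j [ 0.13  0.49  1.48 -0.    1.18 -1.43]
```

View pics/w1.png

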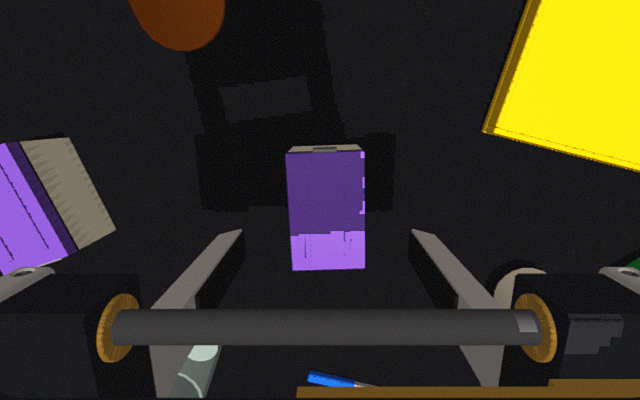

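The wrist view shows the case (285–365, 145–270) centred between the fingers. Going down, closing, then lifting a little.

```bash
python3 -m handwheel '[[0,0,0,0.2,-0.003,-0.002,1],[0,0,0,0.336,-0.003,-0.002,1],[0,0,0,0.336,-0.003,-0.002,1],[0,0,0,0.336,-0.003,-0.002,1],[0,0,0,0.336,-0.003,-0.002,1],[0,0,0,0.336,-0.003,-0.002,0],[0,0,0,0.336,-0.003,-0.002,0],[0,0,0,0.336,-0.003,-0.002,0],[0,0,0,0.336,-0.003,-0.002,0],[0,0,0,0.336,-0.003,-0.002,0],[0,0,0,0.336,-0.003,-0.002,0],[0,0,0,0.336,-0.003,-0.002,0]]' 40
python3 -m handwheel '[[0,0,0,-0.03,0,0,0],[0,0,0,-0.08,0,0,0],[0,0,0,-0.12,0,0,0],[0,0,0,-0.15,0,0,0],[0,0,0,-0.15,0,0,0],[0,0,0,-0.15,0,0,0],[0,0,0,-0.15,0,0,0],[0,0,0,-0.15,0,0,0],[0,0,0,-0.15,0,0,0]]' 40
python3 -c "
from h import *
print([telemetry.read_state()['wrist_force'].round(2) for _ in range(3)],telemetry.read_state()['moment'])
cv2.imwrite('pics/s1.png',camera('scene')[:,:,::-1][100:300,150:500])
print(telemetry.read_state()['wrist_force'])
plan(586,113,24,89.4)"
```

```text
clock: 3.95
eef_pos: [586.3, 113.0, 24.3]
eef_rot: [-0.093, 1.569, -0.101]
wrist_force: [0.2, 1.3, 0.5]
finger_gap: 56.1
clock: 5.08
eef_pos: [586.1, 113.0, 69.1]
eef_rot: [-0.128, 1.569, -0.136]
wrist_force: [-0.9, 0.3, -5.3]
finger_gap: 55.6
[array([-0.85,  0.35, -5.34]), array([-0.85,  0.35, -5.34]), array([-0.85,  0.35, -5.34])] [ 0.0288247  -0.03543448  0.06767805]
[-0.02940382  0.4319813  -5.56165118]
turn [0.0007 0.0007 0.0001] deg 0.2 shift [ 1.505e-01  1.000e-04 -8.000e-04]
turn [-9.993e-01 -1.000e-04  1.100e-03] deg 179.9 shift [ 1.505e-01  1.000e-04 -8.000e-04]
clock 5.125 pos [586.2 113.   69.2] yaw 89.5 X [ 0.002 -0.    -1.   ] j [ 0.13  0.55  1.52 -0.    1.07 -1.43]
```

View pics/s1.png

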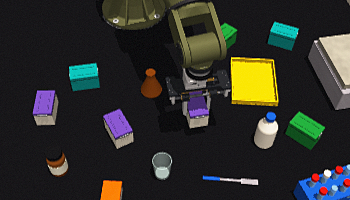

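It weighs about 5.4 N (≈550 g), so this is the full one; an empty would read 1.5 N. No need to disturb the others. Carrying it to the tray, jaws along the tray's y.

```bash
python3 -m handwheel '[[0,0,0,-0.1,0,0,0],[0,0,0,-0.13,0,0,0],[0,0,0,-0.13,0,0,0]]' 40
python3 -c "
from h import *
plan(455,341,110,75.7)"
```

```text
clock: 5.5
eef_pos: [586.2, 113.0, 108.3]
eef_rot: [-0.039, 1.568, -0.047]
wrist_force: [-0.0, 0.6, -6.4]
finger_gap: 56.0
turn [ 0.0768  0.001  -0.0001] deg 13.8 shift [-0.007   0.7563 -0.4436]
turn [-9.232e-01  1.000e-04  1.400e-03] deg 166.2 shift [-0.007   0.7563 -0.4436]
clock 5.5 pos [586.2 113.  108.3] yaw 89.5 X [ 0.003 -0.    -1.   ] j [ 0.13  0.5   1.49 -0.    1.14 -1.43]
```

```bash
python3 -m handwheel '[[0.01,0.001,0,-0.007,0.1,-0.058,0],[0.02,0.001,0,-0.007,0.2,-0.117,0],[0.03,0.001,0,-0.007,0.3,-0.176,0],[0.04,0.001,0,-0.007,0.4,-0.234,0],[0.05,0.001,0,-0.007,0.5,-0.293,0],[0.06,0.001,0,-0.007,0.6,-0.352,0],[0.07,0.001,0,-0.007,0.69,-0.405,0],[0.077,0.001,0,-0.007,0.756,-0.444,0],[0.077,0.001,0,-0.007,0.756,-0.444,0],[0.077,0.001,0,-0.007,0.756,-0.444,0],[0.077,0.001,0,-0.007,0.756,-0.444,0]]' 40
python3 -c "
from h import *
plan(455,341,31,75.7)
cv2.imwrite('pics/w2.png',camera('wrist')[:,:,::-1])"
```

```text
clock: 6.88
eef_pos: [455.2, 340.2, 109.7]
eef_rot: [-2.777, 1.57, -3.028]
wrist_force: [-0.4, -0.6, -4.7]
finger_gap: 55.7
turn [-0.0004 -0.0001  0.    ] deg 0.1 shift [ 0.2623  0.0025 -0.0011]
turn [9.996e-01 1.000e-04 2.000e-04] deg 179.9 shift [ 0.2623  0.0025 -0.0011]
clock 6.875 pos [455.2 340.2 109.7] yaw 75.6 X [-0. -0. -1.] j [ 0.58  0.44  1.58  0.    1.12 -0.74]
```

View pics/w2.png

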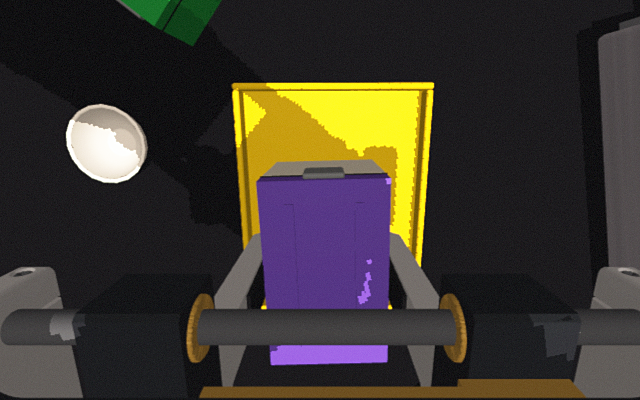

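The case sits over the tray and is aligned with it (tray walls at cols 235–433, case at 258–390). Lowering, releasing and backing off.

```bash
python3 -m handwheel '[[0,0,0,0.1,0.002,-0.001,0],[0,0,0,0.18,0.002,-0.001,0],[0,0,0,0.22,0.002,-0.001,0],[0,0,0,0.245,0.002,-0.001,0],[0,0,0,0.255,0.002,-0.001,0],[0,0,0,0.262,0.002,-0.001,0],[0,0,0,0.265,0.002,-0.001,0],[0,0,0,0.267,0.002,-0.001,0],[0,0,0,0.267,0.002,-0.001,0]]' 40
```

```text
clock: 8.05
eef_pos: [455.1, 341.0, 29.8]
eef_rot: [2.276, 1.571, 2.025]
wrist_force: [0.1, 0.2, -5.1]
finger_gap: 55.5
```

```bash
python3 -m handwheel '[[0,0,0,0.002,0,0,0],[0,0,0,0.004,0,0,0],[0,0,0,0.004,0,0,0],[0,0,0,0.004,0,0,0]]' 40
```

```text
clock: 8.55
eef_pos: [455.1, 341.0, 29.3]
eef_rot: [1.498, 1.57, 1.248]
wrist_force: [-5.0, -2.2, 5.7]
finger_gap: 56.1
```

Contact (the force flipped to +5.7 N). Release and retreat straight up.

```bash
python3 -m handwheel '[[0,0,0,0,0,0,0.8],[0,0,0,0,0,0,0.8],[0,0,0,0,0,0,0.8],[0,0,0,0,0,0,0.8],[0,0,0,-0.1,0,0,0.8],[0,0,0,-0.2,0,0,0.8],[0,0,0,-0.35,0,0,0.8],[0,0,0,-0.5,0,0,0.8],[0,0,0,-0.5,0,0,0.8],[0,0,0,-0.5,0,0,0.8],[0,0,0,-0.5,0,0,0.8]]' 40
python3 -c "
from h import *
plan(250,500,200,75.7)
cv2.imwrite('pics/w3.png',camera('wrist')[:,:,::-1])
cv2.imwrite('pics/s3.png',camera('scene')[:,:,::-1])"
```

```text
clock: 9.93
eef_pos: [454.7, 340.7, 177.9]
eef_rot: [-2.421, 1.569, -2.671]
wrist_force: [0.3, 0.5, 0.3]
finger_gap: 75.2
turn [-0.0004 -0.0005  0.0004] deg 0.1 shift [-0.073   0.3449 -0.7928]
turn [9.996e-01 7.000e-04 7.000e-04] deg 179.9 shift [-0.073   0.3449 -0.7928]
clock 9.925 pos [454.7 340.7 177.9] yaw 75.6 X [-0.002 -0.001 -1.   ] j [ 0.58  0.37  1.51  0.    1.26 -0.74]
```

View pics/w3.png

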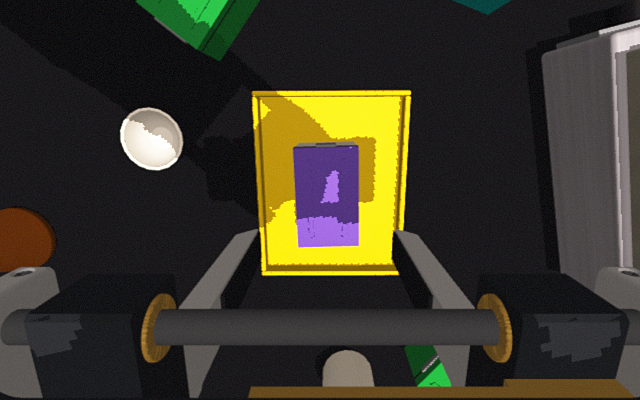

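View pics/s3.png

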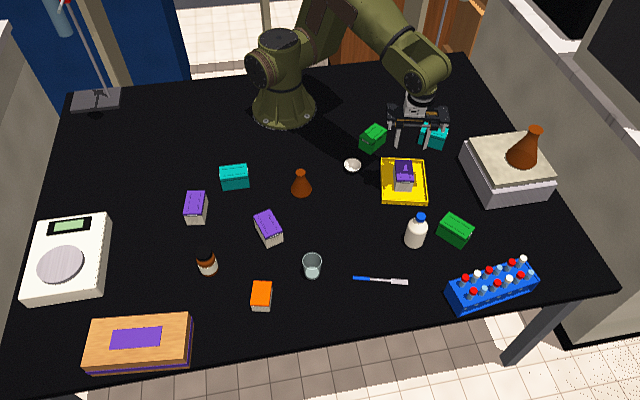

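The case stands in the middle of the tray (wrist view 293–360, 142–247) and the other two haven't moved in the scene view. One numerical check before handing in.

```bash
python3 - <<'E'
from h import *
c=calibration('wrist');im=cv2.imread('pics/w3.png')
h=cv2.cvtColor(im,cv2.COLOR_BGR2HSV)
m=cv2.inRange(h,(120,80,50),(150,255,255));n,l,st,ce=cv2.connectedComponentsWithStats(m)
i=1+st[1:,4].argmax();w=ray(c,np.argwhere(l==i)[:,::-1],65)[:,:2].astype(np.float32)
r=cv2.minAreaRect(w);print(r)
t=-np.radians(14.3);d=np.array(r[0])-[455,341];print('tray frame',d@[np.cos(t),np.sin(t)],d@[-np.sin(t),np.cos(t)])
a=cv2.imread('pics/scene0.png');b=cv2.imread('pics/s3.png')
for p in('(slice(175,255),slice(175,295))',):
    print('diff px at empties',(np.abs(a[180:250,178:292].astype(int)-b[180:250,178:292]).max(2)>60).sum())
s=telemetry.read_state();print(s['wrist_force'],s['clock'])
E
```

```text
((454.368896484375, 343.0163269042969), (55.12685012817383, 90.58087921142578), 77.3091049194336)
tray frame -1.1095799894744387 1.7979705446373582
diff px at empties 0
[ 0.97892648  0.35573766 -0.60708295] 10.025
```

```bash
python3 -c "
from cell import order
print(order.sign_off())"
```

```text
the job is handed in; nothing more can be done
None
```

The full case is standing flat in the yellow tray, and I handed the job in at about 10 s on the robot's clock. Sign-off gives no verdict, so I don't have a confirmed pass.

- **Finding it:** the purple-lidded case at (586, 113) mm, the first one I lifted, read 4.7–6.4 N on the wrist. That is about 550 g, against about 1.5 N for an empty case. I did not lift the other two, so they were never felt and count as empty by elimination only.
- **Placing it:** I set it down in the tray until the wrist felt contact, opened the gripper and backed off straight up.
- **Last checks:**
  - The case measures 90.6 × 55.1 mm seen at lid height, as it should standing flat. It is about 1 mm (tray x) and 2 mm (tray y) from the tray's centre.
  - The scene picture shows no change where the two empty cases stand.
  - The gripper was clear of everything, with wrist force at about the 1 N noise level.
- No check failed or disagreed.

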